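# Set the guide pin in the moulding box lug

## Task

Take the red-headed guide pin out of the wooden pin block and set it upright in the hole of the brass plate on the moulding box's near lug, fully home so that its collar rests flat on the plate, then let go of it. The plate can have been left anywhere along its slot, so find the hole by sight or by feel. Leave the blue and black pins standing in their block and do not touch the finished sand face.

Things in the scene. Friction and masses are not known exactly. Their poses are not given: they have to be found in the camera images.
- red_pin: loose upright steel pin, 90 g: round shank 10 mm diameter, 45 mm long, its end tapered to 6 mm over the last 3 mm; above it a round collar 26 mm wide, 6 mm thick; above that a red square head 18 x 18 x 46 mm tall, to be gripped (97 mm in all). Origin: centre of the shank's lower end; z up the pin, x and y square to the head's sides. Starts in a hole of the pin block, collar on the block's top.
- red_pin_collar (a point): centre of the underside of the red pin's collar, 45 mm above the pin's lower end
- blue_pin: like the red pin in every size, but with a blue head; stands in the pin block and stays there
- black_pin: like the red pin in every size, but with a black head; stands in the pin block and stays there
- pin_block: fixed light wooden block 70 x 210 x 60 mm high on the bench, with three upright through holes of 11 mm in a row along its y axis at y = -70, 0 and +70 mm; which pin stands in which hole changes. Origin: centre of its underside.
- moulding_box: fixed aluminium box, 200 mm (x) by 280 mm (y), on a dark board 300 x 320 mm, filled with hard orange sand; rim and sand 110 mm above the bench. Origin: on the bench under the box's centre. Its -x side faces the robot and bears the near lug; the far lug has a steel-headed pin fixed in it, up to 156 mm high, which shows how a set pin looks.
- lug (a point): middle of the near lug at the height of the brass plate's top face (104 mm above the bench), 128 mm from the box's centre towards -x; axes as the box. The plate, 44 mm (x) by 66 mm (y), 10 mm thick, covers the lug's open slot. Its hole is at x = 0 and anywhere from y = -10 to +10 mm of this point: not measured, find it
- lug_face (a point): front of the near lug: 24 mm from point lug towards -x, 27 mm lower. More on the brass plate: the hole goes through its middle, 11.5 mm in diameter, mouth chamfered about 1.5 mm; below it the lug is open with room for the whole shank. The plate sits stiffly: about 15 N along y makes it slide, a light touch does not; it has no play in other directions.
- sand: the hard orange sand face inside the box, 176 x 256 mm, with a round green inset, level with the rim (110 mm above the bench); a finished surface that must not be touched. Origin: same as the moulding box's (on the bench under its centre).

How it is judged (in metres and radians):
On the way, in this order (a step that is already met when the one before it is completed fails the run):
1. the red pin is lifted clear of the pin block (height (world z) of red_pin above 0.07 m), for 0.1 s.
2. the red pin's shank is at least 15 mm down in the plate's hole (x of red_pin_collar in the frame of lug between -0.004 and 0.004 m and y of red_pin_collar in the frame of lug between -0.014 and 0.014 m and z of red_pin in the frame of lug below -0.015 m), for 0.05 s.
At the end, for the whole second after the job is handed in: The red pin stands in the plate's hole on the near lug, within 0.06 rad of upright, its collar's underside within 2.5 mm of the plate's top face, within 4 mm of the lug's middle across the slot and 14 mm along it, at rest and released; the blue and black pins are within 12 mm of where they stood (x of red_pin_collar in the frame of lug between -0.004 and 0.004 m and y of red_pin_collar in the frame of lug between -0.014 and 0.014 m and z of red_pin_collar in the frame of lug between -0.004 and 0.0025 m and angle between red_pin's own z axis and vertical below 0.06 rad and linear speed of red_pin below 0.02 m/s and distance of each of blue_pin, black_pin from where it was at the start of the episode below 0.012 m); the robot touches nothing.
It fails at once if the finished sand face is touched with more than 1 N (contact force between sand and anything else above 1 N).
It fails at once if the blue or black pin is pulled out of the block (moved more than 30 mm) (distance of any of blue_pin, black_pin from where it was at the start of the episode above 0.03 m).
It also fails if it takes over 54 s, if anything falls off the work surface, if the arm or the gripper's body presses on something with over 40 N, if the wrist force passes 120 N, or if a joint passes its speed limit or range.

## Robot

A 7-joint arm with a two-finger parallel gripper is mounted at the origin on the work surface. World frame = base frame: x ahead of the robot, y to its left, z up, the work surface at z = 0. Lengths are in mm, angles in rad, forces in N, time in s.
With the tool pointing down it reaches from about 400 to 875 mm from the base axis. Payload 4.4 kg.
Tool frame: the origin (TCP) lies where the fingers leave the gripper's body, on its centre line; the fingertips stand 73 mm ahead of it and the grasp point (between the pads) lies 54 mm ahead of it; z points along the fingers, y is the line along which they close (so a half turn about z gives the same grasp; the last joint's range is limited). The gripper opens to 85 mm and grips with 20 to 120 N. Pads are 22 mm wide; open, the fingers measure 114 mm over their backs; the gripper's body (76 mm by 85 mm) begins 54 mm behind the grasp point. The pads swing forward as they close: fully open they stand 13 mm farther back than shut.
Start: joints at [1.09, 0.628, 0.038, 1.517, -0.027, 0.996, -0.02], TCP at [261.98, -594.881, 303.913] pointing down, gripper open.
Joint ranges: [-3.06, 3.06], [-0.37, 2.12], [-1.25, 1.32], [0.18, 2.47], [-1.1, 4.24], [0.23, 1.98], [-2.94, 2.94]. Speed limits (rad/s): [2.57, 2.57, 3.14, 3.14, 3.14, 3.14, 3.14].

## Interface

Orientations are given as [roll, pitch, yaw] about the fixed x, y, z axes, in that order (R = Rz(yaw) Ry(pitch) Rx(roll)).
In Python, from cell import ctrl gives the robot as it stands.
- The arm moves only by the tool send_rows, never from a script. Its argument "rows" is a list that holds one entry, the list of rows, each a list of 6 numbers: the shift along the tool's x, y, z in cm, then the turn, a rotation vector about the tool's x, y, z in rad. In form: [[[tx, ty, tz, wx, wy, wz], ...]]. A call has 1 to 10 rows; each row is the pose to reach, as a shift and turn from the pose commanded when the call began, along the tool's axes at that moment; what a row does not reach only later rows make up. A row lasts 1/10 s, in which the tool goes at most 50 mm and 8.59 degrees, less where a joint would pass 70% of its speed; a pose out of reach is approached as far as the arm can. A call with a gripper value outside its range is refused whole. "grip" is the closure in counts, from 0 (fully open) to 255 (shut), set as the call begins (left out, the last holds). The fingers move at their own pace and stop on an object; the grip force is fixed at half the most. Time passes only in rows, so rows that repeat a pose let the fingers close. It gives the time, the measured TCP pose, the force, the opening and the grip force at its end, in the units of the state.
- ctrl.read_state(): the state, without advancing time (a new reading comes with each control period).
- ctrl.get_image(name): name is "scene" or "top" or "wrist"; returns a dict with "pixels" (400x640x3 uint8, red, green, blue), "fx", "fy", "cx", "cy" (pixels), "extrinsics" (4x4, takes a point from camera to world coordinates); the wrist camera has in their place "mount" (4x4, takes a point from camera to tool coordinates, whose origin is the TCP and whose axes are the flange's). Camera axes: x right, y up, looking along -z (the intrinsics and any distortion apply to the point x, -y, -z); pixel columns grow to the right and rows downward; lengths in mm; the calibration is good to about 2 mm. A picture is of the moment at which its call begins: read the wrist's pose just before it. There is no depth.
- ctrl.finish_job(): hands the job in; it is judged then, once.
The state is a dict: "clock": time; "qpos": joint angles; "qd": joint speeds; "tau": joint torques, N m; "eef_pos": TCP position; "tool_rot": TCP orientation; "force": force on the tool from outside, world axes, zero at the start; "torque": the same for the moment, N m; "width": finger opening in mm; "gripper_force": force on a finger pad.
Only numpy, scipy, OpenCV 4.12 (cv2) and the standard library are available. Lean on these libraries where they do the work, as an engineer would, in place of code of your own. Each camera call takes 0.05 s, during which the arm holds its last target. There are 200 camera calls.

## Working session

There is one attempt and no reset: what is moved stays moved. The work goes in short steps, Python scripts to look and compute and a tool call to move; the robot and the scene stay as the last step left them, time stands still between calls to the robot, and variables do not carry over. Pictures are saved under pics/ and viewed, at most 10 in all, crops included, and the job is handed in when it is done.

Besides the shell and the picture viewer there is one more tool, called after "Call:" by a JSON object that holds its "api" and its "payload", one argument or row to a line. send_rows: Moves the arm, as the interface text tells. Its arguments: {"type":"object","properties":{"rows":{"type":"array","items":{"type":"array","items":{"type":"array","items":{"type":"number"}}}},"grip":{"type":"number"}},"required":["rows"]}

```bash
mkdir -p pics; ls
cat > h.py <<'E'
import numpy as np, cv2
from cell import ctrl
from scipy.spatial.transform import Rotation as R
def T(s):
    M=np.eye(4); M[:3,:3]=R.from_euler('xyz',s['tool_rot']).as_matrix(); M[:3,3]=s['eef_pos']; return M
def grab(n,f):
    s=ctrl.read_state(); im=ctrl.get_image(n)
    E=np.array(im['extrinsics']) if 'extrinsics' in im else T(s)@np.array(im['mount'])
    cv2.imwrite(f'pics/{f}.png',cv2.cvtColor(im['pixels'],cv2.COLOR_RGB2BGR))
    np.savez(f'pics/{f}.npz',E=E,k=[im['fx'],im['fy'],im['cx'],im['cy']])
    return im
def px2w(f,u,v,z):
    d=np.load(f'pics/{f}.npz'); E=d['E']; fx,fy,cx,cy=d['k']
    r=E[:3,:3]@np.array([(u-cx)/fx,-(v-cy)/fy,-1]); o=E[:3,3]
    return o+r*(z-o[2])/r[2]
def w2px(f,p):
    d=np.load(f'pics/{f}.npz'); E=d['E']; fx,fy,cx,cy=d['k']
    c=np.linalg.inv(E)@np.append(p,1); return np.array([cx+fx*c[0]/-c[2],cy+fy*c[1]/c[2]])
E
python3 - <<'E'
from h import *
print(ctrl.read_state())
for n in('top','scene'):
    im=grab(n,n+'1'); print({k:v for k,v in im.items() if k!='pixels'})
E
```

```text
pics
{'clock': 0.0, 'qpos': array([ 1.09020749,  0.62934537,  0.03839777,  1.51840017, -0.02701059,
        0.99631886, -0.01996985]), 'qd': array([ 0.00081942,  0.00173305,  0.00092922,  0.00138934, -0.00069271,
       -0.00030355, -0.00065956]), 'tau': array([ 6.70550235e-04, -5.63393891e+01,  1.22664593e+00, -1.93438983e+01,
        1.11372914e-02,  1.07366793e-02, -4.58688959e-06]), 'eef_pos': array([ 261.79424776, -594.39228758,  302.97835967]), 'tool_rot': array([-3.13963721e+00, -8.25880644e-06,  4.14848226e-01]), 'force': array([-0.18099972, -0.01624846,  0.74689599]), 'torque': array([ 0.02352132,  0.01503981, -0.01030258]), 'gripper_force': 0.0, 'width': 85.3671467137494}
{'fx': 517.587458700495, 'fy': 517.587458700495, 'cx': 315.6699032141169, 'cy': 196.00329701704004, 'extrinsics': array([[-1.70709217e-02,  9.85668976e-01, -1.67825068e-01,
         2.79654372e+02],
       [-9.99576858e-01, -1.28703235e-02,  2.60856122e-02,
         2.72870745e+01],
       [ 2.35518158e-02,  1.68199359e-01,  9.85471607e-01,
         1.36018675e+03],
       [ 0.00000000e+00,  0.00000000e+00,  0.00000000e+00,
         1.00000000e+00]])}
{'fx': 363.7830130563816, 'fy': 363.7830130563816, 'cx': 317.2801315217018, 'cy': 201.65055625380023, 'extrinsics': array([[ 4.32743588e-01, -6.14776675e-01,  6.59380487e-01,
         1.00828719e+03],
       [ 9.01499217e-01,  2.90497344e-01, -3.20796594e-01,
        -2.40970585e+02],
       [ 5.66998334e-03,  7.33253662e-01,  6.79931554e-01,
         6.19291420e+02],
       [ 0.00000000e+00,  0.00000000e+00,  0.00000000e+00,
         1.00000000e+00]])}
```

View pics/top1.png

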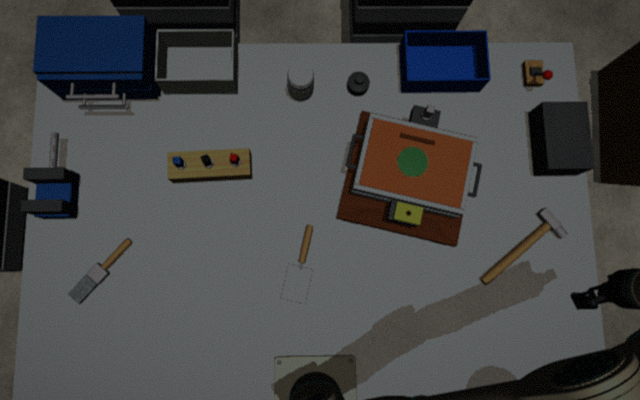

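View pics/scene1.png

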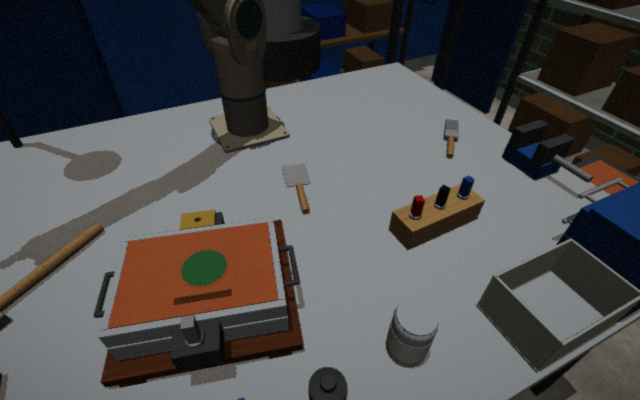

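The top view shows the red head at about (234,158), at the right end of the block, and the brass plate at about (407,212) with its hole near its middle. I'll enlarge both.

Run:
```python
from h import *
a=cv2.imread('pics/top1.png')
f=lambda x0,y0,w,h,s:cv2.resize(a[y0:y0+h,x0:x0+w],None,fx=s,fy=s,interpolation=cv2.INTER_CUBIC)
A=f(160,140,100,50,8); B=f(335,105,160,140,2)
C=f(380,190,50,40,7)
o=np.zeros((400+0+190,800,3),np.uint8); o[:400]=A
o[400:590,:320]=B[90:280]; o[400:590,330:680]=C[45:235]
cv2.imwrite('pics/crop1.png',o)
```

```text
(no output)
```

View pics/crop1.png

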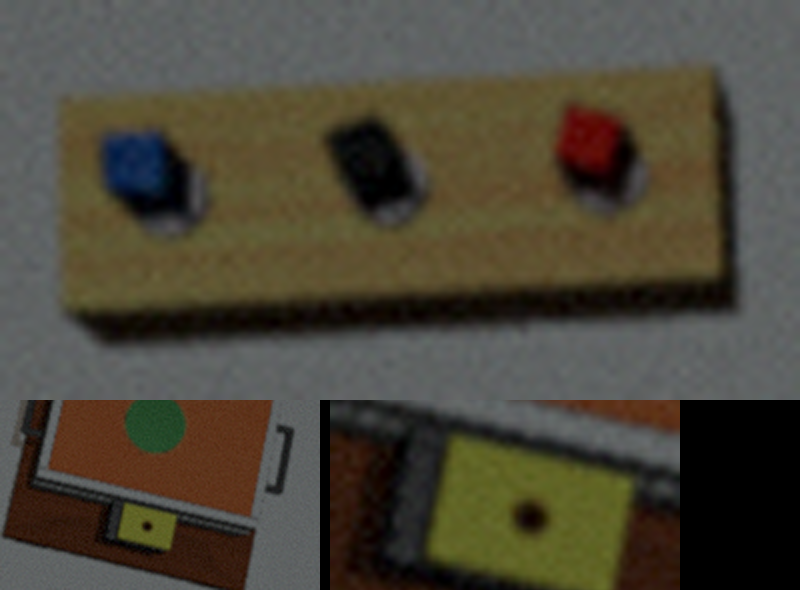

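The crop shows the red head's top at about (590,137), turned slightly against the block, with block corners at (62,98), (718,68), (725,278) and (65,308). The plate hole is at (530,517), left-to-right close to the plate's middle.

Run:
```python
from h import *
p=lambda u,v,z:px2w('top1',u,v,z).round(1)
print('red',p(160+590/8,140+137/8,112))
for u,v in((62,98),(718,68),(725,278),(65,308)): print('blk',p(160+u/8,140+v/8,60))
print('hole',p(380+200/7,190+162/7,104))
for u,v in((448,432),(635,475),(618,592),(428,560)): print('plate',p(380+(u-330)/7,190+(v-400+45)/7,104))
for u,v in((372,115),(479,137),(464,211),(356,188)): print('rim',p(u,v,110))
# wrist view pose: from now
s=ctrl.read_state(); print(T(s).round(3)); im=ctrl.get_image('wrist'); print(np.array(im['mount']).round(3),im['fx'],im['fy'],im['cx'],im['cy'])
```

```text
red [592.2 194.9 112. ]
blk [620.  370.9  60. ]
blk [627.7 161.   60. ]
blk [558.4 158.4  60. ]
blk [551.2 367.9  60. ]
hole [ 447.8 -233.8  104. ]
plate [ 478.5 -206.2  104. ]
plate [ 462.2 -271.6  104. ]
plate [ 420.9 -263.5  104. ]
plate [ 433.1 -197.1  104. ]
rim [ 698.2 -151.6  110. ]
rim [ 637.9 -419.9  110. ]
rim [ 450.4 -369.5  110. ]
rim [ 511.3 -105.5  110. ]
[[ 9.15000e-01  4.03000e-01 -1.00000e-03  2.61844e+02]
 [ 4.03000e-01 -9.15000e-01  2.00000e-03 -5.94448e+02]
 [-0.00000e+00 -2.00000e-03 -1.00000e+00  3.03083e+02]
 [ 0.00000e+00  0.00000e+00  0.00000e+00  1.00000e+00]]
[[ 0.0000e+00  9.6400e-01  2.6600e-01  6.7607e+01]
 [ 1.0000e+00 -0.0000e+00  0.0000e+00 -1.8400e-01]
 [ 1.0000e-03  2.6600e-01 -9.6400e-01 -7.0159e+01]
 [ 0.0000e+00  0.0000e+00  0.0000e+00  1.0000e+00]] 329.21347419838435 329.21347419838435 322.5244585302122 204.50066518309382
```

Call:
{"api": "send_rows", "payload": {
  "rows": [
    [[3,-2.5,0,0,0,-0.08],[7,-5.6,0,0,0,-0.16],[11,-8.8,0,0,0,-0.24],[15,-12,0,0,0,-0.32],[19,-15.2,0,0,0,-0.4],[23,-18.4,0,0,0,-0.5],[27,-21.6,1,0,0,-0.6],[30.3,-24.2,2,0,0,-0.66],[31.7,-25.4,2.5,0,0,-0.675],[31.7,-25.4,2.5,0,0,-0.675]]
  ]
}}

```text
clock: 1.15
eef_pos: [451.0, -230.7, 278.2]
tool_rot: [-3.14, -0.002, 1.097]
force: [-0.5, -0.3, -0.1]
width: 85.3
gripper_force: 0.0
```

Run:
```python
from h import *
im=grab('wrist','w1'); s=ctrl.read_state(); print(s['clock'],s['eef_pos'],s['tool_rot'],s['qpos'],w2px('w1',(447.8,-233.8,104)))
a=cv2.imread('pics/w1.png'); u,v=w2px('w1',(447.8,-233.8,104)).astype(int)
c=cv2.resize(a[v-40:v+40,u-60:u+60],None,fx=5,fy=5,interpolation=cv2.INTER_CUBIC); cv2.imwrite('pics/w1c.png',c); print(u-60,v-40)
```

```text
1.2 [ 450.08451714 -233.37613839  278.5720804 ] [-3.14059552e+00 -1.53428627e-04  1.09293829e+00] [ 0.54070599  0.46325396 -0.16712912  1.9357376   0.10867216  0.75212055
 -0.1665194 ] [321.19856077 210.43680777]
261 170
```

View pics/w1c.png

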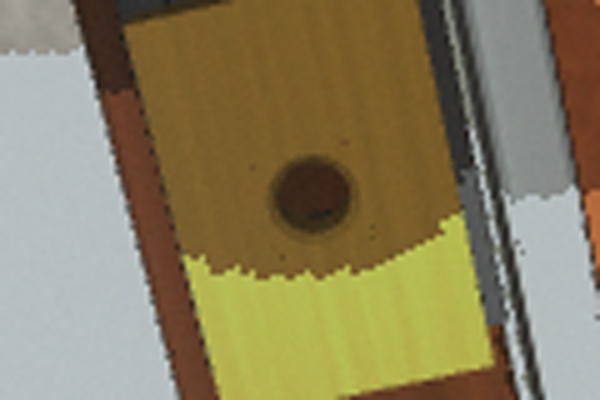

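The hole is at crop (312,198), that is, image (323.4,209.6). The plate's long edges run (125,25)–(220,400) and (418,0)–(495,365).

Run:
```python
from h import *
p=lambda u,v:px2w('w1',261+u/5,170+v/5,104)
print('hole',p(312,198))
for a,b in(((125,25),(220,400)),((418,0),(495,365))):
    A,B=p(*a),p(*b); d=B-A; print(A,B,np.arctan2(d[1],d[0]))
M=T(ctrl.read_state()); t=np.array([590.5,194.7,290]); print((M[:3,:3].T@(t-M[:3,3])).round(1))
```

```text
hole [ 449.62374685 -233.97603182  104.        ]
[ 436.93623333 -197.05309715  104.        ] [ 421.17077781 -257.240363    104.        ] -1.8269807334116057
[ 477.80906377 -213.73346637  104.        ] [ 462.93254722 -271.86298269  104.        ] -1.8213391202699376
[444.7 -72.2 -11.3]
```

Call:
{"api": "send_rows", "payload": {
  "rows": [
    [[3,-0.5,0,0,0,-0.05],[8,-1.3,0,0,0,-0.14],[13,-2.1,0,0,0,-0.23],[18,-2.9,0,0,0,-0.32],[23,-3.7,0,0,0,-0.4],[28,-4.6,0,0,0,-0.5],[33,-5.4,-0.5,0,0,-0.6],[38,-6.2,-1,0,0,-0.7],[42,-6.9,-1,0,0,-0.77],[44.5,-7.2,-1,0,0,-0.8]]
  ]
}}

```text
clock: 2.2
eef_pos: [593.0, 195.6, 289.4]
tool_rot: [3.139, -0.001, 1.893]
force: [-1.2, 0.3, -0.6]
width: 85.3
gripper_force: 0.0
```

Call:
{"api": "send_rows", "payload": {
  "rows": [
    [[0,0,0,0,0,0],[0,0,0,0,0,0]]
  ]
}}

```text
clock: 2.4
eef_pos: [592.3, 191.0, 288.5]
tool_rot: [-3.141, 0.002, 1.887]
force: [-0.6, -1.3, 0.1]
width: 85.2
gripper_force: 0.0
```

Run:
```python
from h import *
im=grab('wrist','w2'); s=ctrl.read_state(); print(s['clock'],s['eef_pos'],s['tool_rot'],w2px('w2',(592,195,112)),w2px('w2',(590.5,194.5,66)))
a=cv2.imread('pics/w2.png'); u,v=w2px('w2',(592,195,112)).astype(int)
c=cv2.resize(a[v-60:v+60,u-80:u+80],None,fx=5,fy=5,interpolation=cv2.INTER_CUBIC); cv2.imwrite('pics/w2c.png',c); print(u-80,v-60)
```

```text
2.45 [592.22130744 190.11219548 288.59423686] [-3.14030887e+00  2.27777353e-03  1.88610500e+00] [323.77993198 198.658711  ] [321.91316011 185.9762685 ]
243 138
```

View pics/w2c.png

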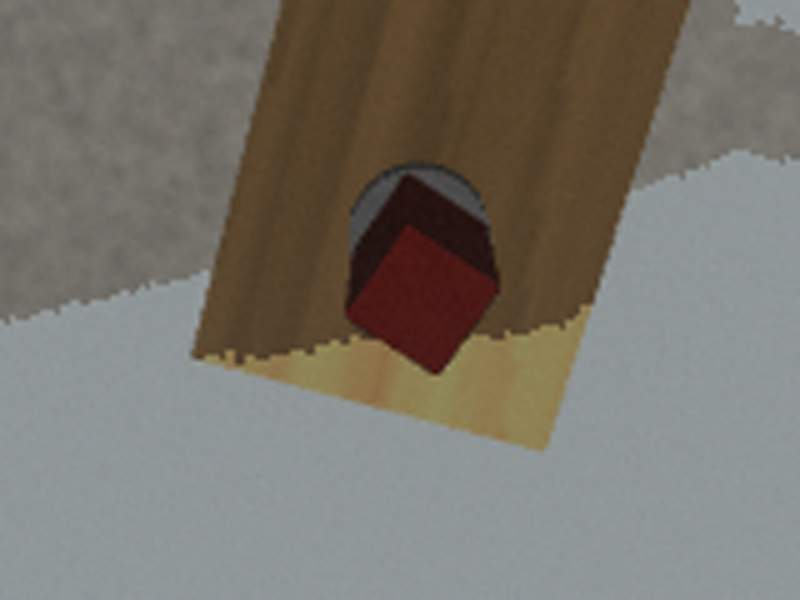

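The head's top face has corners at crop (408,225), (499,291), (436,375) and (347,311), turned against the tool.

Run:
```python
from h import *
P=[px2w('w2',243+u/5,138+v/5,112) for u,v in((408,225),(499,291),(436,375),(347,311))]
c=np.mean(P,0); print('c',c)
for i in range(4):
    d=P[(i+1)%4]-P[i]; print(np.linalg.norm(d),(np.arctan2(d[1],d[0]))%(np.pi/2))
for u,v in((192,355),(545,450)): print(px2w('w2',243+u/5,138+v/5,60))
M=T(ctrl.read_state()); print(M[:3,3],(M[:3,:3].T@(c-M[:3,3])).round(1))
```

```text
c [594.62105053 196.24836828 112.        ]
17.482583733741667 1.25150024779582
16.637277663105664 1.2693024327551992
17.29663386081118 1.245245399070321
16.533494840191455 1.2806846984867237
[561.42149094 160.1896229   60.        ]
[631.15934488 163.05968611  60.        ]
[592.22130744 190.11219548 288.59423686] [  5.5   4.4 176.6]
```

Call:
{"api": "send_rows", "payload": {
  "rows": [
    [[0.1,0.1,1,0,0,0.08],[0.2,0.2,2.5,0,0,0.18],[0.3,0.3,4,0,0,0.3],[0.4,0.4,5.5,0,0,0.4],[0.5,0.4,7,0,0,0.5],[0.5,0.4,7.5,0,0,0.58],[0.5,0.4,7.5,0,0,0.626],[0.5,0.4,7.5,0,0,0.626],[0.5,0.4,7.5,0,0,0.626]]
  ]
}}

```text
clock: 3.35
eef_pos: [594.4, 197.2, 214.3]
tool_rot: [3.141, 0.001, 1.262]
force: [0.3, 0.1, -1.4]
width: 85.4
gripper_force: 0.0
```

Run:
```python
from h import *
for i in range(2):
    im=grab('wrist','w3'); s=ctrl.read_state(); print(s['clock'],s['eef_pos'],s['tool_rot'],s['qpos'])
c=np.array([594.7,196.3,112]); M=T(s); print((M[:3,:3].T@(c-M[:3,3])).round(1))
a=cv2.imread('pics/w3.png'); m=((a[...,2].astype(int)-a[...,1])>50); 
for dx in(-9,9):
  for dy in(-9,9):
    q=R.from_euler('z',1.262).as_matrix()@[dx,dy,0]+c; print(w2px('w3',q).round(1))
c2=cv2.resize(a[60:300,200:440],None,fx=2.5,fy=2.5,interpolation=cv2.INTER_CUBIC); cv2.imwrite('pics/w3c.png',c2)
```

```text
3.4 [594.36526265 197.64909989 214.31393018] [3.14091819e+00 3.87270518e-04 1.26272337e+00] [-0.25336137  0.70180012 -0.18592025  1.6680085   0.17028718  0.78736119
 -0.82482866]
3.45 [594.33051493 198.03694729 214.30374074] [3.14100362e+00 9.84490789e-05 1.26296918e+00] [-0.25365122  0.70191153 -0.18624235  1.66782786  0.17021594  0.78733183
 -0.82504687]
[ -1.5   0.8 102.3]
[339.6 255.8]
[307.9 255.8]
[340.  225.8]
[307.5 225.8]
```

View pics/w3c.png

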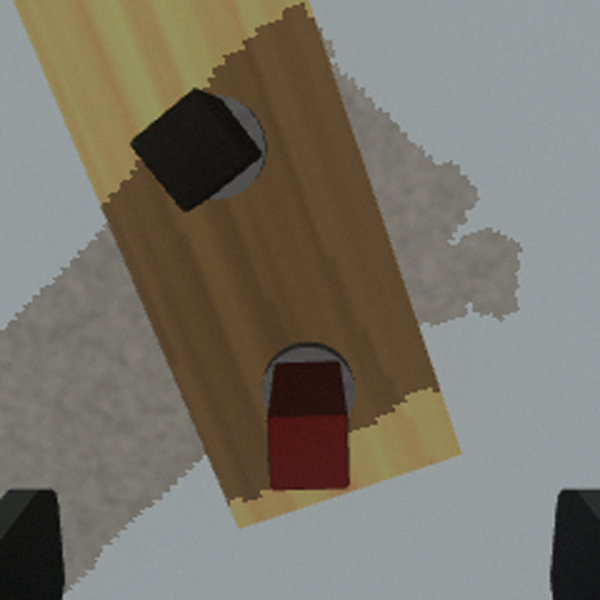

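The head is now square to the tool and midway between the fingers; its top face is at (307–339, 226–256) as predicted. Descend, grip and lift.

Call:
{"api": "send_rows", "payload": {
  "rows": [
    [[-0.1,0.05,1.5,0,0,0],[-0.1,0.05,3.5,0,0,0],[-0.1,0.05,5.2,0,0,0],[-0.1,0.05,6.4,0,0,0],[-0.1,0.05,6.8,0,0,0],[-0.1,0.05,6.8,0,0,0],[-0.1,0.05,6.8,0,0,0]]
  ]
}}

```text
clock: 4.15
eef_pos: [594.7, 198.2, 146.6]
tool_rot: [3.141, -0.001, 1.264]
force: [-0.0, 0.4, 0.3]
width: 85.4
gripper_force: 0.0
```

Call:
{"api": "send_rows", "payload": {
  "rows": [
    [[0,0,0,0,0,0],[0,0,0,0,0,0],[0,0,0,0,0,0],[0,0,0,0,0,0],[0,0,0,0,0,0],[0,0,0,0,0,0],[0,0,0,0,0,0],[0,0,0,0,0,0],[0,0,0,0,0,0],[0,0,0,0,0,0]]
  ],
  "grip": 255
}}

```text
clock: 5.15
eef_pos: [594.3, 198.1, 146.2]
tool_rot: [3.141, -0.0, 1.264]
force: [-0.4, -0.2, 3.8]
width: 17.5
gripper_force: 58.8
```

Call:
{"api": "send_rows", "payload": {
  "rows": [
    [[0,0,-0.5,0,0,0],[0,0,-1.5,0,0,0],[0,0,-3,0,0,0],[0,0,-5,0,0,0],[0,0,-7,0,0,0],[0,0,-9,0,0,0],[0,0,-11,0,0,0],[0,0,-13,0,0,0],[0,0,-14,0,0,0],[0,0,-14,0,0,0]]
  ]
}}

```text
clock: 6.15
eef_pos: [594.5, 198.3, 288.0]
tool_rot: [3.139, -0.002, 1.264]
force: [1.1, 0.4, -1.1]
width: 17.5
gripper_force: 59.2
```

Run:
```python
from h import *
s=ctrl.read_state(); M=T(s); print(s['eef_pos'],s['tool_rot'],s['width'],s['gripper_force'],s['force'])
print((M[:3,:3].T@(np.array([449.6,-234,285])-M[:3,3])).round(1))
```

```text
[594.51467699 198.2839095  288.04541502] [ 3.13935722e+00 -1.76317506e-03  1.26377349e+00] 17.54284871158553 59.19476509094238 [ 1.07571495  0.41456589 -1.11095949]
[-455.9   -7.5    2.2]
```

Call:
{"api": "send_rows", "payload": {
  "rows": [
    [[-2,0,0,0,0,0.08],[-6,-0.1,0,0,0,0.2],[-10,-0.2,0,0,0,0.33],[-14,-0.3,0,0,0,0.47],[-18,-0.3,0,0,0,0.6],[-22,-0.4,0,0,0,0.73],[-26,-0.4,0,0,0,0.86],[-30,-0.5,0,0,0,0.99],[-34,-0.6,0,0,0,1.12],[-38,-0.6,0,0,0,1.25]]
  ]
}}

```text
clock: 7.15
eef_pos: [472.1, -163.4, 285.2]
tool_rot: [-3.141, 0.002, 0.009]
force: [1.4, -0.4, -0.9]
width: 17.1
gripper_force: 59.2
```

Run:
```python
from h import *
s=ctrl.read_state(); M=T(s); print(s['eef_pos'],s['tool_rot'],s['qpos'],s['width'])
t=np.array([449.6,-234,285])+1.6*np.array([np.cos(-.245),np.sin(-.245),0])
print((M[:3,:3].T@(t-M[:3,3])).round(1), s['tool_rot'][2]+.245)
```

```text
[ 472.07862392 -163.40028471  285.21323235] [-3.14079741e+00  2.11463635e-03  8.54235872e-03] [ 0.17399428  0.44467795  0.14557938  1.9524589  -0.0915393   0.752926
 -1.18964344] 17.080194583305463
[-21.5  70.8   0.2] 0.25354235871974307
```

Call:
{"api": "send_rows", "payload": {
  "rows": [
    [[-0.8,2.6,0,0,0,0.1],[-1.6,5.2,0,0,0,0.2],[-2.1,6.6,0.5,0,0,0.25],[-2.2,7.1,1,0,0,0.254],[-2.2,7.1,1.5,0,0,0.254],[-2.2,7.1,1.5,0,0,0.254],[-2.2,7.1,1.5,0,0,0.254]]
  ]
}}

```text
clock: 7.85
eef_pos: [453.1, -232.2, 270.5]
tool_rot: [-3.141, 0.001, -0.237]
force: [-0.2, 0.7, -0.7]
width: 17.2
gripper_force: 59.2
```

Run:
```python
from h import *
for i in range(2): im=grab('wrist','w4'); s=ctrl.read_state(); print(s['eef_pos'],s['tool_rot'])
M=T(s)
t=np.array([449.6,-234,270])+1.6*M[:3,0]
print((M[:3,:3].T@(t-M[:3,3])).round(1))
print(w2px('w4',(449.6,-234,104)))
for z in(73,134): print('pin',w2px('w4',(M@np.array([-1.6,0,z,1]))[:3]))
a=cv2.imread('pics/w4.png'); cv2.imwrite('pics/w4c.png',cv2.resize(a[100:340,200:440],None,fx=2.5,fy=2.5,interpolation=cv2.INTER_CUBIC))
```

```text
[ 453.16756386 -232.44186071  270.78537009] [-3.14085049e+00  1.49007537e-04 -2.37671521e-01]
[ 453.13033746 -232.72734126  270.9754547 ] [-3.14111604e+00 -1.91195956e-04 -2.38110193e-01]
[-1.5  2.1  1. ]
[326.27442742 210.84938626]
pin [323.81522467 264.27300225]
pin [323.51689061 222.97871741]
```

View pics/w4c.png

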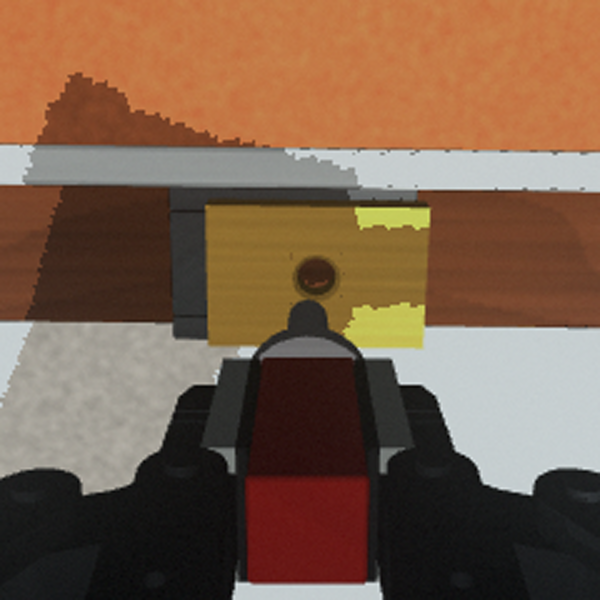

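Hole at image (326.8,210.8), within 0.6 px of prediction; shank tip at about (322.8,223). Next I'll shift over the hole, come down to about 5 mm above the plate and look again.

Call:
{"api": "send_rows", "payload": {
  "rows": [
    [[-0.1,0.1,0.3,0,0,0],[-0.15,0.2,1,0,0,0],[-0.15,0.22,1.8,0,0,0.005],[-0.15,0.22,2.5,0,0,0.007],[-0.15,0.22,3,0,0,0.007],[-0.15,0.22,3,0,0,0.007],[-0.15,0.22,3,0,0,0.007],[-0.15,0.22,3,0,0,0.007]]
  ]
}}

```text
clock: 8.75
eef_pos: [450.8, -235.6, 241.1]
tool_rot: [3.142, -0.0, -0.247]
force: [0.3, 0.1, -1.4]
width: 17.0
gripper_force: 59.2
```

Run:
```python
from h import *
for i in range(2): im=grab('wrist','w5'); s=ctrl.read_state(); print(s['eef_pos'],s['tool_rot'],s['force'])
M=T(s)
t=np.array([449.6,-234,241])+1.6*M[:3,0]
print((M[:3,:3].T@(t-M[:3,3])).round(1))
print(w2px('w5',(449.6,-234,104)))
for z in(92,131): print('pin',w2px('w5',(M@np.array([-1.6,0,z,1]))[:3]))
a=cv2.imread('pics/w5.png'); cv2.imwrite('pics/w5c.png',cv2.resize(a[180:260,265:385],None,fx=5,fy=5,interpolation=cv2.INTER_CUBIC))
```

```text
[ 450.86740636 -235.56372789  241.19016362] [ 3.14146785e+00 -6.97997338e-04 -2.47181519e-01] [ 0.57695849 -0.3803451  -1.01498068]
[ 450.81608478 -235.54753416  241.21829381] [ 3.14148140e+00 -6.78313302e-04 -2.47197693e-01] [-0.41645497  0.20366511 -1.01812478]
[ 0.  -1.2  0.2]
[321.17383449 221.60166049]
pin [323.10687804 248.50771949]
pin [323.02199017 224.58183782]
```

View pics/w5c.png

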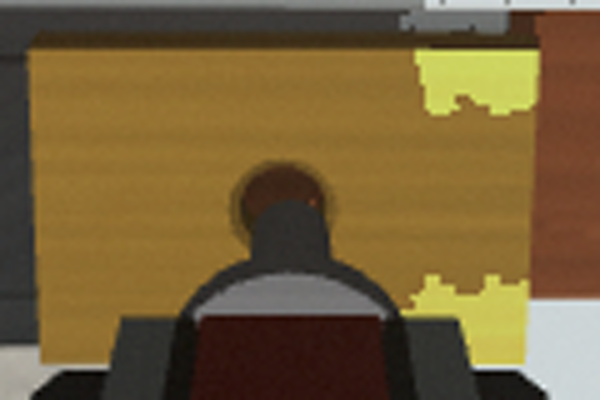

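The hole is centred at about (321.8,222) and the shank tip at about (323,224.6), so the pin needs roughly 0.9 mm towards tool −y. Now the slow entry.

Call:
{"api": "send_rows", "payload": {
  "rows": [
    [[0,-0.09,0,0,0,0],[0,-0.09,0.2,0,0,0],[0,-0.09,0.4,0,0,0],[0,-0.09,0.6,0,0,0],[0,-0.09,0.75,0,0,0],[0,-0.09,0.9,0,0,0],[0,-0.09,1.05,0,0,0],[0,-0.09,1.2,0,0,0]]
  ]
}}

```text
clock: 9.65
eef_pos: [450.9, -234.6, 228.8]
tool_rot: [-3.142, -0.0, -0.247]
force: [0.2, -0.2, -0.6]
width: 17.3
gripper_force: 59.2
```

Call:
{"api": "send_rows", "payload": {
  "rows": [
    [[0,0,0.3,0,0,0],[0,0,0.6,0,0,0],[0,0,1,0,0,0],[0,0,1.4,0,0,0],[0,0,1.8,0,0,0],[0,0,2.2,0,0,0],[0,0,2.6,0,0,0],[0,0,3,0,0,0],[0,0,3.3,0,0,0],[0,0,3.4,0,0,0]]
  ]
}}

```text
clock: 10.65
eef_pos: [450.8, -234.6, 194.6]
tool_rot: [-3.142, 0.0, -0.247]
force: [0.6, -0.4, -0.5]
width: 17.5
gripper_force: 59.2
```

Call:
{"api": "send_rows", "payload": {
  "rows": [
    [[0,0,0.1,0,0,0],[0,0,0.2,0,0,0],[0,0,0.3,0,0,0],[0,0,0.4,0,0,0],[0,0,0.45,0,0,0],[0,0,0.45,0,0,0]]
  ]
}}

```text
clock: 11.25
eef_pos: [450.9, -234.5, 190.4]
tool_rot: [-3.142, 0.0, -0.247]
force: [-0.5, 0.6, -2.0]
width: 17.2
gripper_force: 59.2
```

Call:
{"api": "send_rows", "payload": {
  "rows": [
    [[0,0,0.05,0,0,0],[0,0,0.1,0,0,0],[0,0,0.1,0,0,0]]
  ]
}}

```text
clock: 11.55
eef_pos: [450.9, -234.6, 190.1]
tool_rot: [-3.141, -0.001, -0.247]
force: [-1.2, 0.7, 6.7]
width: 17.4
gripper_force: 60.3
```

The force rose to 6.7 N at z = 190, so the collar is seated. Release and back off.

Call:
{"api": "send_rows", "payload": {
  "rows": [
    [[0,0,0,0,0,0],[0,0,0,0,0,0],[0,0,0,0,0,0],[0,0,0,0,0,0],[0,0,0,0,0,0],[0,0,0,0,0,0],[0,0,0,0,0,0],[0,0,0,0,0,0],[0,0,0,0,0,0]]
  ],
  "grip": 0
}}

```text
clock: 12.45
eef_pos: [450.9, -234.6, 189.4]
tool_rot: [3.142, -0.0, -0.247]
force: [0.5, 0.7, 0.2]
width: 85.2
gripper_force: 0.0
```

Call:
{"api": "send_rows", "payload": {
  "rows": [
    [[0,0,-0.5,0,0,0],[0,0,-1.5,0,0,0],[0,0,-3,0,0,0],[0,0,-5,0,0,0],[0,0,-7,0,0,0],[0,0,-9,0,0,0],[0,0,-11,0,0,0],[0,0,-12,0,0,0],[0,0,-12,0,0,0],[0,0,-12,0,0,0]]
  ]
}}

```text
clock: 13.45
eef_pos: [450.6, -234.4, 309.2]
tool_rot: [-3.141, 0.0, -0.247]
force: [0.1, 0.0, 0.1]
width: 85.2
gripper_force: 0.0
```

Run:
```python
from h import *
for i in range(2): im=grab('wrist','w6')
s=ctrl.read_state(); print(s['eef_pos'],s['force'],s['width'])
for z in(104,110,156): print(z,w2px('w6',(449.6,-234,z)))
a=cv2.imread('pics/w6.png'); cv2.imwrite('pics/w6c.png',cv2.resize(a[100:300,200:440],None,fx=2.5,fy=2.5,interpolation=cv2.INTER_CUBIC))
```

```text
[ 450.3740513  -234.27150778  308.55612942] [-0.06212964  0.87046529  0.65333451] 85.50160504026499
104 [322.9323965  195.44761473]
110 [322.9362832  197.16870697]
156 [322.97248827 213.20087033]
```

View pics/w6c.png

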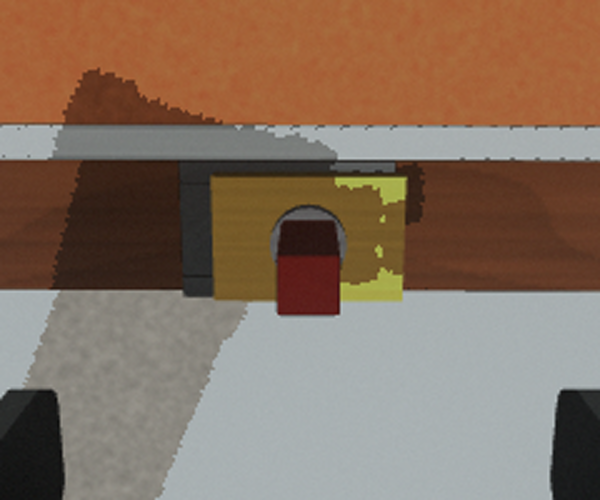

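The pin stands upright, with its head top centred at about (323.2,214) against a predicted (323.0,213.2) for a fully home pin. The collar is flat on the plate, and the gripper is clear.

```bash
python3 -c "
from cell import ctrl
print(ctrl.finish_job())"
```

```text
the job is handed in; nothing more can be done
None
```

The red pin is in the brass plate's hole on the near lug, upright, collar down on the plate and released. I handed the job in at about 13.5 s; the interface returned no verdict.

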